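# Third hand at the vacuum manifold: vent it, then hold the cover down for latching

## Robot

A 6-joint arm with a two-finger parallel gripper is mounted at the origin on the work surface. World frame = base frame: x ahead of the robot, y to its left, z up, the work surface at z = 0. Lengths are in mm, angles in rad, forces in N, time in s.
With the tool pointing down it reaches from about 375 to 975 mm from the base axis. Payload 3.8 kg.
Tool frame: the origin (TCP) lies on the mounting face of the last link; the fingertips stand robot.tip_reach ahead of it and the grasp point (between the pads) lies 147 mm ahead of it (robot.tip_reach is the distance from the TCP to the fingertips, in mm); z points along the fingers, y is the line along which they close (so a half turn about z gives the same grasp; the last joint's range is limited). The gripper opens to 88 mm and grips with 3 to 60 N. Pads are 18 mm wide; open, the fingers measure 123 mm over their backs; the gripper's body (75 mm by 187 mm) begins 45 mm behind the grasp point.
Start: joints at [-1.197, 0.264, 1.604, -0, 1.274, -0.037], TCP at [269.551, -618.839, 404.706] pointing down, gripper open.
Joint ranges: [-2.63, 2.63], [-0.94, 2.18], [0.31, 2.57], [-1.31, 4.45], [0, 2.66], [-2.55, 2.55]. Speed limits (rad/s): [2.57, 2.57, 3.14, 3.14, 3.14, 3.14].

## Interface

Orientations are given as a unit quaternion [x, y, z, w].
In Python, from plant import robot gives the robot as it stands. Calls block until the motion is done:
- robot.move_pose(position, orientation): joint-space move of the TCP to a pose.
- robot.movel(position, ori=None, max_speed=150, stop_force=None): straight line of the TCP; ori=None keeps the orientation; max_speed is the mean speed in mm/s. With stop_force (N) it stops when the force on the tool has changed by that much, and returns True; else False.
- robot.move_j(angles): joint-space move.
- robot.set_gripper(opening, grasp_force=None): finger opening in mm; grasp_force is the grip in N (None keeps the last); returns when the fingers have stopped.
- robot.hold(seconds).
- robot.inverse_kinematics(position, orientation): joint angles nearest the present ones, or None.
- robot.sense(): the state.
- robot.get_image(name): name is "scene" or "side" or "wrist"; returns (picture, depth): 384x512x3 uint8, red, green, blue; 384x512 float32, mm along the optical axis (not along the pixel's ray), 0 where there is no reading.
- robot.camera_params(name): a dict with "vfov" (degrees; the focal length in pixels is half the picture's height over the tangent of half this angle, whatever the lens; pixels are square), "cx", "cy" (the principal point, pixels), "origin" and "attitude" of the camera in the world; the wrist camera has in their place "tool_from_camera" (4x4, takes a point from camera to tool coordinates, whose origin is the TCP and whose axes are the flange's). Camera axes: x right, y up, looking along -z (the intrinsics and any distortion apply to the point x, -y, -z); pixel columns grow to the right and rows downward; lengths in mm; the calibration is good to about 2 mm. A picture is of the moment at which its call begins: read the wrist's pose just before it. camera_params takes no time and is no camera call.
A pose or a line that the arm cannot do raises robot.Unreachable and nothing moves.
- robot.finish_job(): hands the job in; it is judged then, once.
The state is a dict: "clock": time; "joints": joint angles; "joint_velocities": joint speeds; "joint_efforts": joint torques, N m; "ee_pos": TCP position; "orientation": TCP orientation; "ft_force": force on the tool from outside, world axes, zero at the start; "moment": the same for the moment, N m; "opening": finger opening in mm; "grip_force": force on a finger pad.
Only numpy, scipy, OpenCV 4.12 (cv2) and the standard library are available. Lean on these libraries where they do the work, as an engineer would, in place of code of your own. Each camera call takes 0.05 s, during which the arm holds its last target. There are 200 camera calls.

## Task

First set the vent cock of the vacuum manifold half open (45 degrees, lever on the diagonal) so that trapped air can escape; then take the loose cover by its grip bar, lay it squarely on the manifold's gasket with its edges flush with the base all round, and press it down with a steady 12 N or so for a colleague who will close the latches. Keep pressing for at least 3 seconds and finish still pressing: do not let go or ease off at the end. Leave the vent cock half open and the tip box, tube rack and bottle where they stand.

Things in the scene. Friction and masses are not known exactly. Their poses are not given: they have to be found in the camera images.
- manifold: Vacuum manifold base, fixed to the bench: an open-topped aluminium box 130 (x) x 170 (y) x 60 high, with a soft rubber gasket frame on its rim. Origin: centre of its underside, on the bench. Its x axis runs along the short side; a brass pipe leaves the middle of its -x side to the upright brass vent cock, whose axis is at x = -120, y = 0.
- gasket: Rubber gasket frame on the manifold's rim, 126 x 166 outside, 12 wide; its origin is 14 mm below its top face, centred on the manifold. Unloaded its top is 70 mm above the bench. It is springy: under load it sinks straight down 1 mm per 2.5 N, to a hard stop at 8 mm (20 N). The cover's own weight counts in the load.
- valve (a joint): Vent cock angle in rad: 0 = closed (lever across the pipe, pointing to the manifold's +y), growing counter-clockwise seen from above to 1.571 = fully open (lever along the pipe, pointing to the manifold's -x, away from the box). Half open is 0.785. Stays where it is left; friction about 0.06 N m. Three dark marks on the steel disc under the lever show closed, half and open.
- valve_grip (a point): Point on the cock's upright axis in the middle of the lever's height, 93 mm above the bench. The lever is a black upright fin 12 wide and 24 tall (from 81 to 105 mm above the bench), reaching 50 mm from the axis on the pointing side and 22 mm on the other; pinch it across its 12 mm width from above, at the axis. The point's y axis points along the lever towards its tip.
- valve_tip (a point): Tip of the lever's long side, 50 mm from the axis, at mid height (93 mm).
- cover: Loose manifold cover, 0.16 to 0.26 kg: white plate 130 (x) x 170 (y) x 8 thick, the same outline as the base, with a grey grip bar standing on its middle: 60 long (along x), 16 wide (along y), its top 40 mm above the underside; low ports (5 tall) in two rows 68 mm either side of the bar. Origin: centre of its underside. Lies flat on the bench at the start; may go on either way round.
- cover_grip (a point): Middle of the grip bar, 26 mm above the cover's underside.
- tip_box: Bystander: yellow box of blue pipette tips, 85 x 122 x 71 high, origin under its centre. Leave alone.
- tube_rack: Bystander: red tube rack, 90 x 150 x 55 high, origin under its centre. Leave alone.
- bottle: Bystander: amber bottle, 60 diameter, 110 high, origin under its centre. Leave alone.

How it is judged (in metres and radians):
On the way, in this order (a step that is already met when the one before it is completed fails the run):
1. the vent cock stands half open (value of joint valve between 0.655 and 0.915 rad), for 0.3 s.
2. with the cock half open, the cover lies flush on the gasket and is pressed down within the force band for nearly 3 s (all of step 1 and contact force between cover and gasket between 8 and 18 N and contact force between the fingers and cover above 2 N and angle between cover's own z axis and vertical below 0.05 rad and x of cover in the frame of manifold between -0.007 and 0.007 m and y of cover in the frame of manifold between -0.007 and 0.007 m and z of cover in the frame of manifold between 0.06 and 0.072 m and angle between the x axis of cover and the x axis of manifold, either way round below 0.08 rad and linear speed of cover below 0.02 m/s), for 2.8 s.
At the end, for the whole second after the job is handed in: Vent cock at 45 degrees (0.655 to 0.915 rad). Cover on the gasket, level within 0.05 rad, centred within 7 mm along each of the manifold's axes, square within 0.08 rad and still; fingers still on it; gasket load 8 to 18 N, cover weight included (all of step 2); the arm keeps its last pose, push and grip.
It fails at once if the tip box is shoved more than 30 mm or tipped over (distance of tip_box from where it was at the start of the episode above 0.03 m or angle between tip_box's own z axis and vertical above 0.4 rad).
It fails at once if the tube rack is shoved more than 30 mm or tipped over (distance of tube_rack from where it was at the start of the episode above 0.03 m or angle between tube_rack's own z axis and vertical above 0.4 rad).
It fails at once if the bottle is shoved more than 30 mm or tipped over (distance of bottle from where it was at the start of the episode above 0.03 m or angle between bottle's own z axis and vertical above 0.4 rad).
It also fails if it takes over 72 s, if anything falls off the work surface, if the arm or the gripper's body presses on something with over 40 N, if the wrist force passes 120 N, or if a joint passes its speed limit or range.

## Working session

There is one attempt and no reset: what is moved stays moved. The work goes in short steps, each a Python script; the robot and the scene stay as the last script left them, time stands still between calls to the robot, and variables do not carry over. Pictures are saved under pics/ and viewed, at most 10 in all, crops included, and the job is handed in when it is done.

```bash
mkdir -p pics; ls
python3 - <<'E'
from plant import robot
import cv2,numpy as np
for n in("scene","side","wrist"):
    im,d=robot.get_image(n); np.savez(f"pics/{n}0.npz",im=im,d=d)
    cv2.imwrite(f"pics/{n}0.png",im[...,::-1]); print(n,robot.camera_params(n),(d>0).mean())
print(robot.sense(),robot.tip_reach)
a=[cv2.imread(f"pics/{n}0.png") for n in("scene","side")]
cv2.imwrite("pics/m0.png",cv2.resize(np.vstack(a),None,fx=.78,fy=.78))
E
```

```text
pics
scene {'vfov': 46.204704331585084, 'cx': 254.42637684227435, 'cy': 183.66343829227367, 'origin': array([1368.52406423, -344.64445127, 1380.32216018]), 'attitude': array([0.23804918, 0.15769566, 0.51586962, 0.80767766])} 0.9958852132161459
side {'vfov': 50.49103543732815, 'cx': 260.1876765342487, 'cy': 191.82265134936483, 'origin': array([323.24592617, 977.25987917, 939.54489922]), 'attitude': array([-0.05617617,  0.41777285,  0.89485157, -0.14680177])} 0.9957987467447916
wrist {'vfov': 59.30809964680257, 'cx': 257.45156791176845, 'cy': 192.81683845181632, 'tool_from_camera': array([[ 2.11490098e-04,  9.62796298e-01,  2.70228133e-01,
         6.98963134e+01],
       [ 9.99999885e-01, -8.73208940e-05, -4.71519524e-04,
        -7.29760350e-01],
       [-4.30380690e-04,  2.70228202e-01, -9.62796206e-01,
         1.98041161e+01],
       [ 0.00000000e+00,  0.00000000e+00,  0.00000000e+00,
         1.00000000e+00]])} 0.9960581461588541
{'clock': 0.15, 'joints': array([-1.19690722e+00,  2.64612945e-01,  1.60502756e+00, -1.50192006e-05,
        1.27370552e+00, -3.69013129e-02]), 'joint_velocities': array([ 0.00132081, -0.00327568, -0.00270547,  0.00137561,  0.00035464,
        0.00018638]), 'joint_efforts': array([ 4.94290762e-04, -5.02847707e+01, -3.57469440e+01,  7.29199313e-02,
        2.50270305e-02, -1.00346176e-04]), 'ee_pos': array([ 269.45529293, -618.61530444,  403.66931161]), 'orientation': array([ 9.78979631e-01,  2.03956157e-01, -1.54095839e-04, -8.63070023e-04]), 'ft_force': array([ 0.20113819, -0.23511579,  0.7569043 ]), 'moment': array([ 0.00404904,  0.01917233, -0.00342068]), 'grip_force': 0.0, 'opening': 87.85163889691886} 166.0
```

View pics/scene0.png

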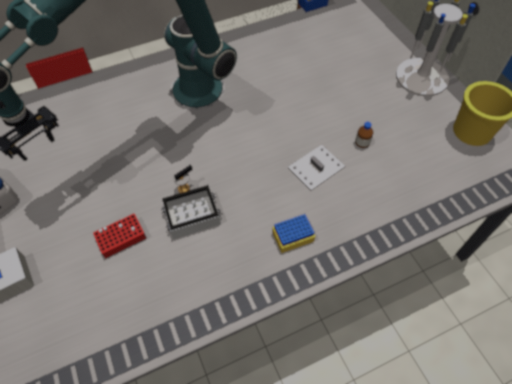

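View pics/side0.png

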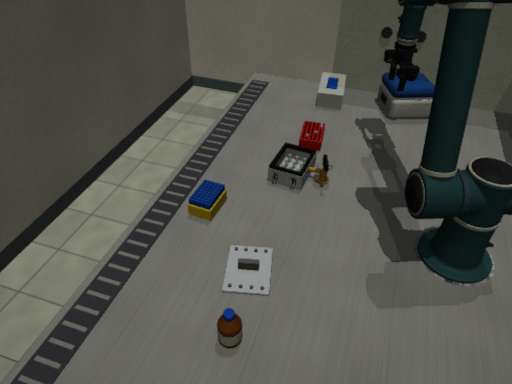

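The scene view shows the manifold at about (190,208) with the black lever at (183,173), the cover at (317,166), the bottle at (365,133), the tip box at (294,232) and the rack at (120,235). The side view agrees. Next I take rough positions, then view the manifold and cover from close by with the wrist camera.

```bash
cat > h.py <<'E'
import numpy as np,cv2
from scipy.spatial.transform import Rotation as R
from plant import robot
def cam(n,s=None):
    p=robot.camera_params(n); f=192/np.tan(np.radians(p['vfov']/2))
    if n=='wrist':
        s=s or robot.sense(); T=np.array(p['tool_from_camera']); A=R.from_quat(s['orientation']).as_matrix()
        M=A@T[:3,:3]; o=A@T[:3,3]+s['ee_pos']
    else: M=R.from_quat(p['attitude']).as_matrix(); o=np.array(p['origin'])
    return M,o,f,p['cx'],p['cy']
def rays(c,uv):
    M,o,f,cx,cy=c; uv=np.atleast_2d(uv).astype(float)
    return np.c_[(uv[:,0]-cx)/f,-(uv[:,1]-cy)/f,-np.ones(len(uv))]@M.T
def onz(c,uv,z):
    r=rays(c,uv); return c[1]+r*((z-c[1][2])/r[:,2])[:,None]
def cloud(c,d):
    v,u=np.mgrid[:384,:512]; r=rays(c,np.c_[u.ravel(),v.ravel()])
    return (c[1]+r*d.reshape(-1,1)).reshape(384,512,3)
def down(yaw):  # tool z down, tool y (closing line) along world angle yaw
    y=np.array([np.cos(yaw),np.sin(yaw),0]); z=np.array([0,0,-1.]); x=np.cross(y,z)
    return R.from_matrix(np.c_[x,y,z]).as_quat()
def snap(name):
    s=robot.sense(); im,d=robot.get_image('wrist'); c=cam('wrist',s)
    cv2.imwrite(f'pics/{name}.png',im[...,::-1]); np.savez(f'pics/{name}.npz',im=im,d=d,M=c[0],o=c[1],k=np.array(c[2:]))
    return im,d,c
def load(name):
    z=np.load(f'pics/{name}.npz'); return z['im'],z['d'],(z['M'],z['o'],*z['k'])
E
python3 - <<'E'
from h import *
z=np.load('pics/scene0.npz');c=cam('scene');P=cloud(c,z['d'])
for n,(u,v) in dict(man=(190,208),lever=(183,173),cover=(310,170),bar=(317,162),bottle=(366,126),tip=(294,230),rack=(120,234),bench=(240,190)).items(): print(n,P[v,u].round(),z['im'][v,u])
q=down(0)
for yaw in np.arange(-3,3.2,.5):
  for p in ([560,-150,420],[560,150,420]):
    j=robot.inverse_kinematics(p,down(yaw)); print(yaw,p,None if j is None else np.round(j,2))
E
```

```text
man [ 547. -230.   11.] [173 172 172]
lever [ 457. -210.   98.] [13 12 13]
cover [580. 231.   8.] [175 173 175]
bar [578. 259.  39.] [114 109 110]
bottle [553. 469. 110.] [ 33  66 129]
tip [802.  45.  67.] [ 51  89 155]
rack [ 559. -478.   39.] [144  42  39]
bench [545. -37.  -2.] [153 148 145]
-3.0 [560, -150, 420] None
-3.0 [560, 150, 420] None
-2.5 [560, -150, 420] [-0.3   0.08  1.79 -0.    1.27  2.2 ]
-2.5 [560, 150, 420] None
-2.0 [560, -150, 420] [-0.3   0.08  1.79 -0.    1.27  1.7 ]
-2.0 [560, 150, 420] [ 0.22  0.08  1.79 -0.    1.27  2.22]
-1.5 [560, -150, 420] [-0.3   0.08  1.79 -0.    1.27  1.2 ]
-1.5 [560, 150, 420] [ 0.22  0.08  1.79 -0.    1.27  1.72]
-1.0 [560, -150, 420] [-0.3   0.08  1.79 -0.    1.27  0.7 ]
-1.0 [560, 150, 420] [ 0.22  0.08  1.79 -0.    1.27  1.22]
-0.5 [560, -150, 420] [-0.3   0.08  1.79 -0.    1.27  0.2 ]
-0.5 [560, 150, 420] [ 0.22  0.08  1.79 -0.    1.27  0.72]
0.0 [560, -150, 420] [-0.3   0.08  1.79 -0.    1.27 -0.3 ]
0.0 [560, 150, 420] [ 0.22  0.08  1.79 -0.    1.27  0.22]
0.5 [560, -150, 420] [-0.3   0.08  1.79 -0.    1.27 -0.8 ]
0.5 [560, 150, 420] [ 0.22  0.08  1.79 -0.    1.27 -0.28]
1.0 [560, -150, 420] [-0.3   0.08  1.79 -0.    1.27 -1.3 ]
1.0 [560, 150, 420] [ 0.22  0.08  1.79 -0.    1.27 -0.78]
1.5 [560, -150, 420] [-0.3   0.08  1.79 -0.    1.27 -1.8 ]
1.5 [560, 150, 420] [ 0.22  0.08  1.79 -0.    1.27 -1.28]
2.0 [560, -150, 420] [-0.3   0.08  1.79 -0.    1.27 -2.3 ]
2.0 [560, 150, 420] [ 0.22  0.08  1.79 -0.    1.27 -1.78]
2.5 [560, -150, 420] None
2.5 [560, 150, 420] [ 0.22  0.08  1.79 -0.    1.27 -2.28]
3.0 [560, -150, 420] None
3.0 [560, 150, 420] None
```

Run:
```python
from h import *
robot.move_pose([560,255,400],down(-np.pi/2)); robot.hold(.3); snap('cov1')
robot.move_pose([555,-225,400],down(-np.pi/2)); robot.hold(.3); snap('man1')
print(robot.sense()['clock'],robot.sense()['ee_pos'])
a=[cv2.imread(f'pics/{n}.png') for n in('cov1','man1')]
cv2.imwrite('pics/m1.png',cv2.resize(np.hstack(a),None,fx=.78,fy=.78))
```

```text
5.8167 [ 555.20782248 -224.50776589  400.01248281]
```

View pics/m1.png

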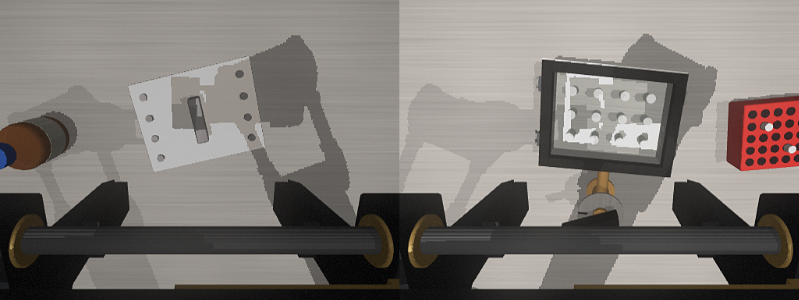

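Left (cov1): the cover at (197,110) with its bar at (199,118), and the bottle at (40,140). Right (man1): the dark gasket at (613,117), but the fingers hide the lever at (590,220). I measure the cover and gasket by height masks from depth and take another view for the lever.

```bash
cat > m.py <<'E'
from h import *
def rect(P,m,k=3):
    n,l,st,ce=cv2.connectedComponentsWithStats(m.astype(np.uint8)); i=1+np.argmax(st[1:,4])
    p=P[l==i]; r=cv2.minAreaRect(p[:,:2].astype(np.float32)); return r,p
E
python3 - <<'E'
from m import *
for n,(a,b) in dict(cov1=(4,14),man1=(63,76)).items():
    im,d,c=load(n);P=cloud(c,d);Z=P[...,2]
    x,y=(560,255) if n=='cov1' else (555,-225)
    roi=(np.hypot(P[...,0]-x,P[...,1]-y)<170)&(d>0)
    print('bench z',np.median(Z[roi&(Z<5)]))
    r,p=rect(P,roi&(Z>a)&(Z<b)); print(n,r,p.mean(0),np.median(p[:,2]))
    # image-contour check: ray cast edge corners onto plane
    if n=='cov1':
        r,p=rect(P,roi&(Z>25)&(Z<60)); print('bar',r,p.mean(0),np.median(p[:,2]),len(p))
robot.move_pose([450,-215,430],down(-np.pi/2)); robot.hold(.3); im,d,c=snap('val1');P=cloud(c,d);Z=P[...,2]
m=(Z>96)&(Z<112)&(d>0)&(np.hypot(P[...,0]-457,P[...,1]+215)<80)
r,p=rect(P,m); print('lever',r,p.mean(0),np.median(p[:,2]),len(p))
E
```

```text
bench z 0.13534443215201009
cov1 ((574.506591796875, 259.07440185546875), (129.99063110351562, 170.13143920898438), 13.214486122131348) [578.1718639  258.46586124   8.25928031] 8.144918667672641
bar ((574.6552734375, 259.1377868652344), (59.83203125, 16.081287384033203), 13.20731258392334) [575.72554345 259.14235713  39.72160864] 39.9362325260399 940
bench z 0.1212990582299085
man1 ((573.2843017578125, -234.97647094726562), (166.70855712890625, 126.40605926513672), 84.61917114257812) [ 577.16129657 -235.1572881    69.67501823] 69.88309282118246
lever ((450.21282958984375, -210.48582458496094), (12.565210342407227, 71.50741577148438), 16.24176788330078) [ 451.23385975 -210.60907775  104.34120859] 104.79082467366902 1068
```

View pics/val1.png

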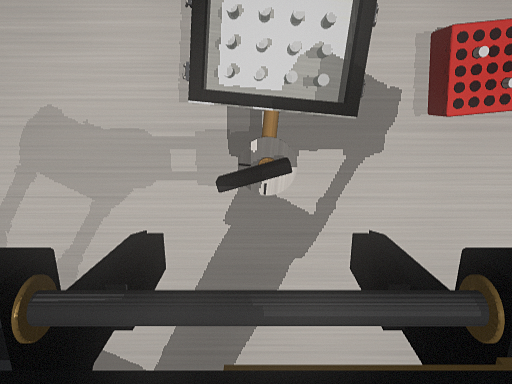

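The measurements match the given sizes: cover 130.0×170.1 with top at 8.1, bar 59.8×16.1 at 39.9, gasket 166.7×126.4 at 69.9, lever 71.5×12.6 at 104.8. In val1 the lever runs from its tip at (218,184) to (291,165). Putting its axis 14 mm from the rect centre gives (454.1,-223.9), and the manifold pose gives (453.8,-223.7), so they agree. The lever now stands at 21.6° and needs 45°.

Run:
```python
from m import *
D=np.radians; x,y=454,-223.8
a0,a1=D(16.24),D(84.62+45-90)
robot.set_gripper(38,25)
robot.move_pose([x,y,330],down(a0)); 
print(robot.movel([x,y,243],max_speed=80,stop_force=12))
robot.set_gripper(0,25); s=robot.sense(); print(s['opening'],s['grip_force'],s['ft_force'])
robot.movel([x,y,243],ori=down(a1),max_speed=40); robot.hold(.4)
s=robot.sense(); print(s['clock'],s['ee_pos'],s['moment'],np.degrees(np.arctan2(*R.from_quat(s['orientation']).as_matrix()[[1,0],1])))
robot.set_gripper(38); robot.movel([x,y,330],max_speed=150)
robot.move_pose([450,-215,430],down(-np.pi/2)); robot.hold(.2); im,d,c=snap('val2');P=cloud(c,d);Z=P[...,2]
m=(Z>96)&(Z<112)&(d>0)&(np.hypot(P[...,0]-457,P[...,1]+215)<80)
r,p=rect(P,m); print('lever',r,np.median(p[:,2]),len(p),robot.sense()['clock'])
```

```text
False
18.16447351262686 25.00111073255539 [-3.64782136 -1.01250981  5.03209133]
11.825 [ 453.64179302 -224.11148119  243.3125335 ] [-0.36282835  0.7486176  -0.05426646] 39.642454068182865
lever ((445.44091796875, -212.7537384033203), (12.57075023651123, 71.86412048339844), 39.0926513671875) 104.82159013789502 1050 15.25
```

The lever is now at 39.09 + 90 − 84.62 = 44.5° (0.776 rad), which is good. Next is the cover.

Run:
```python
from m import *
D=np.radians; x,y=574.6,259.1; q=down(D(13.2-90))
robot.set_gripper(60,45)
robot.move_pose([x,y,270],q); print(robot.movel([x,y,178.5],max_speed=90,stop_force=12)); robot.hold(.2)
f0=robot.sense()['ft_force'];robot.set_gripper(0,45); s=robot.sense(); print(s['opening'],s['grip_force'],s['ee_pos'],f0,s['ft_force'])
robot.movel([x,y,330],max_speed=100); robot.hold(.4); s=robot.sense(); print(s['opening'],s['grip_force'],s['ft_force'],s['moment'],s['clock'])
q2=down(D(84.62-180))
robot.move_pose([573.3,-235,330],q2); robot.hold(.4); s=robot.sense(); print(s['ee_pos'],s['ft_force'],s['moment'],s['clock'])
snap('held')
for n in('scene','side'):
    im,d=robot.get_image(n); cv2.imwrite(f'pics/{n}2.png',im[...,::-1]); np.savez(f'pics/{n}2.npz',im=im,d=d)
```

```text
False
15.520414738178891 45.00013053417206 [574.59766178 259.03761764 178.44892959] [-0.08504647 -0.61581418 -0.82725549] [-0.69810296 -0.40506935  0.44557118]
15.649818161749058 44.999850019812584 [ 0.02141168 -0.04333868 -2.49307567] [-0.00696366 -0.01523571 -0.01864003] 21.7917
[ 573.45489382 -234.61574446  330.00736643] [ 0.83679035  0.33575037 -1.62970172] [ 0.05659144 -0.00180991 -0.01880208] 23.9917
```

View pics/held.png

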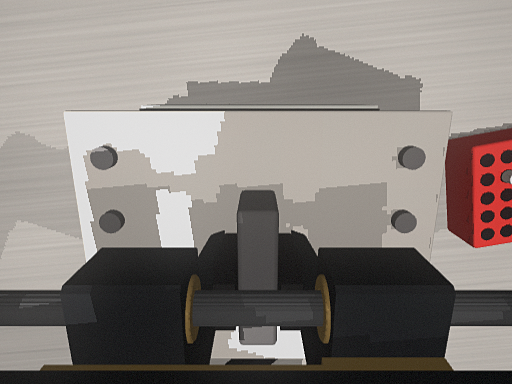

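The cover is held level and square: front edge on row 110 between (65,110) and (452,112), bar at (258,230). I check its offset in the grip from depth, then lower it.

Run:
```python
from m import *
im,d,c=load('held');P=cloud(c,d)
a=np.radians(-5.38); ex=np.array([np.cos(a),np.sin(a)]); ey=np.array([-ex[1],ex[0]])
m=(d>0)&(abs(P[...,2]-159.6)<6)&(np.indices(d.shape)[0]<240)
p=P[m]; q=p[:,:2]-[573.3,-235]; X=q@ex;Y=q@ey
print('front',np.percentile(X,99.9),'sides',[(round(x0),Y[abs(X-x0)<3].min().round(1),Y[abs(X-x0)<3].max().round(1)) for x0 in(20,35,50,60)])
print('front by Y',[(y0,X[abs(Y-y0)<3].max().round(1)) for y0 in(-75,-40,40,75)])
A=np.c_[X,Y,np.ones(len(X))]; k=abs(p[:,2]-159.6)<3; print('plane',np.linalg.lstsq(A[k],p[k,2],rcond=None)[0])
```

```text
front 64.67205773415627 sides [(20, np.float64(-83.5), np.float64(86.5)), (35, np.float64(-83.8), np.float64(86.5)), (50, np.float64(-84.2), np.float64(86.4)), (60, np.float64(-83.8), np.float64(86.3))]
front by Y [(-75, np.float64(64.7)), (-40, np.float64(64.7)), (40, np.float64(64.6)), (75, np.float64(64.6))]
plane [-1.01650394e-03 -2.07278841e-04  1.59767355e+02]
```

The offset is only about +1 mm in y, and the cover is level. I lower with a 1 mm correction and press in small steps, using the force change from hanging, which equals the gasket load.

Run:
```python
from m import *
a=np.radians(-5.38); ey=np.array([-np.sin(a),np.cos(a)]); q=down(np.radians(84.62-180))
x,y=np.array([573.3,-235])-1.0*ey
robot.movel([x,y,254],ori=q,max_speed=90); robot.hold(.5)
def fz(n=5):
    v=[]
    for _ in range(n): v.append(robot.sense()['ft_force'][2]); robot.hold(.04)
    return np.mean(v)
b=fz(); z=249.; print('hang',b)
robot.movel([x,y,z],max_speed=20)
while z>241.5:
    robot.movel([x,y,z],max_speed=20); robot.hold(.15); s=robot.sense(); L=fz()-b
    print(z,s['ee_pos'].round(2),round(L,2),s['clock'])
    if L>11.8: break
    z-=.7 if L<9 else .3
im,d=robot.get_image('scene'); cv2.imwrite('pics/scene3.png',im[...,::-1])
im,d,c=snap('pr')
```

```text
hang -2.029105915781739
249.0 [ 573.23 -236.03  249.09] -0.17 26.6417
248.3 [ 573.2  -235.98  248.28] -0.27 27.25
247.60000000000002 [ 573.29 -236.04  247.79] 0.81 27.8583
246.90000000000003 [ 573.31 -236.02  247.11] 3.02 28.4667
246.20000000000005 [ 573.27 -236.02  246.37] 4.48 29.075
245.50000000000006 [ 573.3  -236.06  245.73] 6.42 29.6833
244.80000000000007 [ 573.3  -236.02  245.11] 7.48 30.2917
244.10000000000008 [ 573.31 -236.04  244.64] 9.11 30.9
243.80000000000007 [ 573.3  -236.06  244.41] 9.53 31.5083
243.50000000000006 [ 573.29 -236.    244.19] 9.86 32.1167
243.20000000000005 [ 573.3  -236.03  244.02] 10.39 32.725
242.90000000000003 [ 573.31 -236.02  243.81] 10.78 33.3333
242.60000000000002 [ 573.31 -236.02  243.61] 11.29 33.9417
242.3 [ 573.31 -236.05  243.4 ] 11.93 34.55
```

The force agrees with the travel (4.6 mm × 2.5 ≈ 11.5 N). I hold and check for drift and for the cover's fit.

Run:
```python
from m import *
for _ in range(4):
    robot.hold(.9); s=robot.sense(); print(s['clock'],s['ee_pos'].round(2),s['ft_force'].round(2),s['opening'],s['grip_force'])
im,d,c=snap('pr2');P=cloud(c,d)
a=np.radians(-5.38); ex=np.array([np.cos(a),np.sin(a)]); ey=np.array([-ex[1],ex[0]])
m=(d>0)&(abs(P[...,2]-73.5)<5)&(np.indices(d.shape)[0]<240)
p=P[m]; g=p[:,:2]-[573.3,-235]; X=g@ex;Y=g@ey
k=(abs(X)<75)&(abs(Y)<95);X,Y,p=X[k],Y[k],p[k]
print('top z',np.median(p[:,2]),'front by Y',[(y0,X[abs(Y-y0)<3].max().round(1)) for y0 in(-75,-40,40,75)],'sides',[(x0,Y[abs(X-x0)<3].min().round(1),Y[abs(X-x0)<3].max().round(1)) for x0 in(20,50)])
A=np.c_[X,Y,np.ones(len(X))]; print('plane',np.linalg.lstsq(A,p[:,2],rcond=None)[0])
im,d=robot.get_image('scene'); 
P=cloud(cam('scene'),d); m=(d>0)&(P[...,2]>92)&(P[...,2]<112)&(np.hypot(P[...,0]-454,P[...,1]+224)<60)&(im.max(2)<60)
r,p=rect(P,m); print('lever',r,len(p))
cv2.imwrite('pics/s4.png',cv2.resize(im[120:280,80:320,::-1],None,fx=3,fy=3))
```

```text
35.7583 [ 573.32 -236.03  243.41] [-3.6   0.79  9.58] 15.525137567845988 45.00002162531018
36.6583 [ 573.32 -236.04  243.4 ] [-2.18  1.37  9.21] 15.817949422041732 45.000032018870115
37.5583 [ 573.32 -236.02  243.38] [-3.21  1.29  9.23] 15.545755324590104 45.00019837170839
38.4583 [ 573.3  -236.06  243.41] [-3.77  1.37  9.69] 15.843106365342326 45.00009460374713
top z 73.17463164942515 front by Y [(-75, np.float64(64.7)), (-40, np.float64(64.6)), (40, np.float64(64.6)), (75, np.float64(64.6))] sides [(20, np.float64(-85.0), np.float64(84.6)), (50, np.float64(-85.7), np.float64(84.4))]
plane [-5.68770449e-03 -1.66114326e-04  7.34842764e+01]Traceback (most recent call last):
  File "<stdin>", line 13, in <module>
  File "m.py", line 3, in rect
    n,l,st,ce=cv2.connectedComponentsWithStats(m.astype(np.uint8)); i=1+np.argmax(st[1:,4])
                                                                        ~~~~~~~~~^^^^^^^^^^
    return _wrapfunc(a, 'argmax', axis=axis, out=out, **kwds)
    return bound(*args, **kwds)
ValueError: attempt to get argmax of an empty sequence
```

View pics/pr2.png

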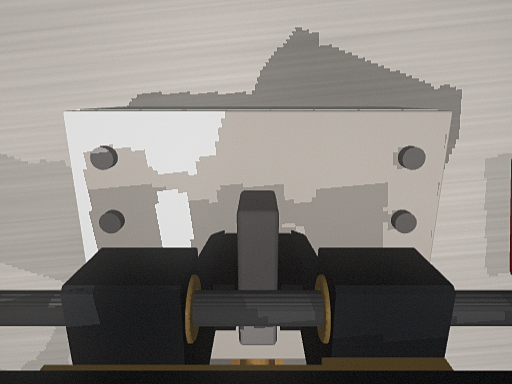

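The cover is flush (edges at x +64.6, y −85/+84.5), tilted 0.006 rad, with its underside near 65 mm and the load steady at about 11.5 N for over 3.5 s. One side view to confirm the cock.

Run:
```python
from h import *
for n in('side','scene'):
    im,d=robot.get_image(n); P=cloud(cam(n),d)
    m=(d>0)&(abs(P[...,2]-100)<12)&(np.hypot(P[...,0]-454,P[...,1]+224)<60); p=P[m]
    if len(p)>5:
        w,v=np.linalg.eigh(np.cov(p[:,:2].T)); print(n,len(p),p.mean(0).round(1),np.degrees(np.arctan2(v[1,1],v[0,1]))%180-84.62)
    if n=='side': cv2.imwrite('pics/s5.png',cv2.resize(im[110:230,220:380,::-1],None,fx=4,fy=4))
```

```text
side 97 [ 441.7 -208.7  101.5] 45.47795024188164
```

View pics/s5.png

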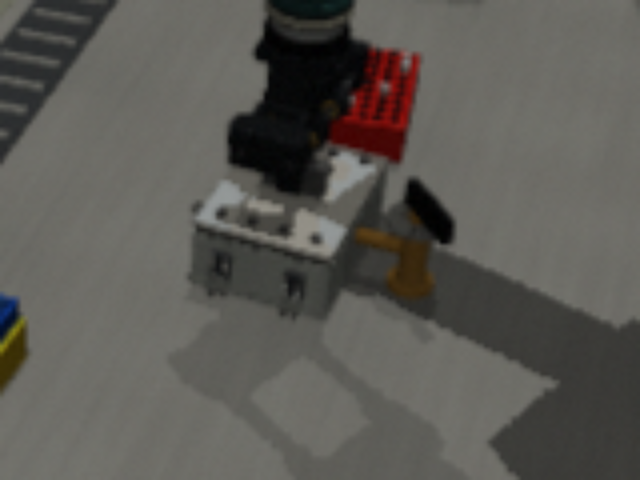

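The side view shows the cover flush on the box at (290,215) and the lever on the diagonal at (430,210), measured at about 45.5°. I hand the job in.

```bash
python3 -c "
from plant import robot
print(robot.sense()['ft_force'],robot.sense()['clock']);print(robot.finish_job())"
```

```text
[-3.21580892  1.57761932  9.91502443] 38.6583
the job is handed in; nothing more can be done
None
```

I handed the job in at 38.7 s with the vent cock at about 45°, the cover flush and square on the gasket, and the arm still pressing with about 12 N; the hand-in gave no verdict.

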